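# Load four fittings onto the measuring pallet in carrier order

### The job

Move the four turned fittings out of their carriers in the yellow tray onto the aluminium measuring pallet, one upright in each pocket, keeping the left-to-right order of the carriers as seen from the robot, so that the measuring reports match the carriers. Set each one down gently, do not drop it, and do not shift the white reference sphere on its stand.

Things in the scene. Friction and masses are not known exactly. Their poses are not given: they have to be found in the camera images.
- part_brass: Brass-yellow turned fitting, 52 mm tall: round foot 34 mm across and 8 mm high, hexagon 35 mm over corners up to 16 mm, then a plain round body 28 mm across up to the top, dark bore in the top. Mass about 0.26 kg. Loose; stands upright (z up) in the pocket of its carrier at the start. Origin: centre of the underside of the foot. A good place to grip is the round body, 24 to 44 mm above the origin.
- part_black: Black turned steel fitting, 60 mm tall: round foot 34 mm across and 8 mm high, plain round body 29 mm across up to 46 mm, thin spigot 20 mm across above it. Mass about 0.25 kg. Loose; stands upright (z up) in the pocket of its carrier at the start. Origin: centre of the underside of the foot. A good place to grip is the round body, 24 to 44 mm above the origin.
- part_blue: Blue anodised turned fitting, 50 mm tall: round foot 34 mm across and 8 mm high, plain round body 28 mm across up to the top, dark bore in the top. Mass about 0.11 kg. Loose; stands upright (z up) in the pocket of its carrier at the start. Origin: centre of the underside of the foot. A good place to grip is the round body, 24 to 44 mm above the origin.
- part_red: Red anodised turned fitting, 57 mm tall: round foot 34 mm across and 8 mm high, plain round body 30 mm across up to 47 mm, then a cone to 18 mm across at the top. Mass about 0.11 kg. Loose; stands upright (z up) in the pocket of its carrier at the start. Origin: centre of the underside of the foot. A good place to grip is the round body, 24 to 44 mm above the origin.
- carrier_brass: Fixed light grey block 56 x 56 x 22 mm with brass-yellow marker strips, holding the brass-yellow fitting in a round pocket (42 mm wide, 6 mm deep, floor 20 mm above the table). One of four in a row, 66 mm apart, in any order, in a yellow tray 88 x 294 mm, rim 20 mm high, left or right. Origin: centre of underside; y along the row to the robot's left, x away from it (within 0.25 rad of world).
- carrier_black: Fixed light grey block 56 x 56 x 22 mm with black marker strips, holding the black fitting in a round pocket (42 mm wide, 6 mm deep, floor 20 mm above the table). One of four in a row, 66 mm apart, in any order, in a yellow tray 88 x 294 mm, rim 20 mm high, left or right. Origin: centre of underside; y along the row to the robot's left, x away from it (within 0.25 rad of world).
- carrier_blue: Fixed light grey block 56 x 56 x 22 mm with blue marker strips, holding the blue fitting in a round pocket (42 mm wide, 6 mm deep, floor 20 mm above the table). One of four in a row, 66 mm apart, in any order, in a yellow tray 88 x 294 mm, rim 20 mm high, left or right. Origin: centre of underside; y along the row to the robot's left, x away from it (within 0.25 rad of world).
- carrier_red: Fixed light grey block 56 x 56 x 22 mm with red marker strips, holding the red fitting in a round pocket (42 mm wide, 6 mm deep, floor 20 mm above the table). One of four in a row, 66 mm apart, in any order, in a yellow tray 88 x 294 mm, rim 20 mm high, left or right. Origin: centre of underside; y along the row to the robot's left, x away from it (within 0.25 rad of world).
- pallet: Fixed aluminium plate 96 x 290 x 25 mm, on the other side of the robot's middle from the tray. Four equal round pockets with dark floors in its top, 50 mm wide, 5 mm deep (floor 20 mm above the table), in a row at x = 0, y = +99, +33, -33, -99 mm. Origin: centre of underside; y along the row to the robot's left, x away from it (within 0.25 rad of world).
- ref_sphere: The measuring machine's reference sphere: white ceramic ball 25 mm across on a thin steel stem, on a dark round steel base 48 mm across and 26 mm high; 96 mm tall in all, mass about 0.45 kg. Stands loose between or beyond the two rows, and its place must not change. Origin: centre of the underside of the base.
There are look-alikes about, which are no part of the job. What is meant by the part_brass is not green, pink or turquoise, and is the smaller of those in its own colour.

How it is judged:
At the end, for the whole second after the job is handed in: Each fitting stands upright (tilt under 0.1 rad) in a pallet pocket: within 10 mm of its centre along each pallet axis, underside under 2.5 mm above its floor, released, at rest. Leftmost carrier's fitting in the leftmost pocket (pallet y = +99 mm), the next in the next, and so on (z of part_brass in the frame of pallet between 0.016 and 0.0225 m and angle between each of part_brass, part_black, part_blue, part_red's own z axis and vertical below 0.1 rad and x of part_brass in the frame of pallet between -0.01 and 0.01 m and linear speed of each of part_brass, part_black, part_blue, part_red below 0.02 m/s and angular speed of each of part_brass, part_black, part_blue, part_red below 0.2 rad/s and contact force between each of part_brass, part_black, part_blue, part_red and the fingers below 0.1 N and ((y of each of carrier_black, carrier_blue, carrier_red in the frame of carrier_brass below 0 m and y of part_brass in the frame of pallet between 0.089 and 0.109 m) or (y of carrier_black in the frame of carrier_brass above 0 m and y of each of carrier_blue, carrier_red in the frame of carrier_brass below 0 m and y of part_brass in the frame of pallet between 0.023 and 0.043 m) or (y of each of carrier_black, carrier_red in the frame of carrier_brass below 0 m and y of carrier_blue in the frame of carrier_brass above 0 m and y of part_brass in the frame of pallet between 0.023 and 0.043 m) or (y of each of carrier_black, carrier_blue in the frame of carrier_brass below 0 m and y of carrier_red in the frame of carrier_brass above 0 m and y of part_brass in the frame of pallet between 0.023 and 0.043 m) or (y of each of carrier_black, carrier_blue in the frame of carrier_brass above 0 m and y of carrier_red in the frame of carrier_brass below 0 m and y of part_brass in the frame of pallet between -0.043 and -0.023 m) or (y of each of carrier_black, carrier_red in the frame of carrier_brass above 0 m and y of carrier_blue in the frame of carrier_brass below 0 m and y of part_brass in the frame of pallet between -0.043 and -0.023 m) or (y of carrier_black in the frame of carrier_brass below 0 m and y of each of carrier_blue, carrier_red in the frame of carrier_brass above 0 m and y of part_brass in the frame of pallet between -0.043 and -0.023 m) or (y of each of carrier_black, carrier_blue, carrier_red in the frame of carrier_brass above 0 m and y of part_brass in the frame of pallet between -0.109 and -0.089 m)) and z of part_black in the frame of pallet between 0.016 and 0.0225 m and x of part_black in the frame of pallet between -0.01 and 0.01 m and ((y of each of carrier_brass, carrier_blue, carrier_red in the frame of carrier_black below 0 m and y of part_black in the frame of pallet between 0.089 and 0.109 m) or (y of carrier_brass in the frame of carrier_black above 0 m and y of each of carrier_blue, carrier_red in the frame of carrier_black below 0 m and y of part_black in the frame of pallet between 0.023 and 0.043 m) or (y of each of carrier_brass, carrier_red in the frame of carrier_black below 0 m and y of carrier_blue in the frame of carrier_black above 0 m and y of part_black in the frame of pallet between 0.023 and 0.043 m) or (y of each of carrier_brass, carrier_blue in the frame of carrier_black below 0 m and y of carrier_red in the frame of carrier_black above 0 m and y of part_black in the frame of pallet between 0.023 and 0.043 m) or (y of each of carrier_brass, carrier_blue in the frame of carrier_black above 0 m and y of carrier_red in the frame of carrier_black below 0 m and y of part_black in the frame of pallet between -0.043 and -0.023 m) or (y of each of carrier_brass, carrier_red in the frame of carrier_black above 0 m and y of carrier_blue in the frame of carrier_black below 0 m and y of part_black in the frame of pallet between -0.043 and -0.023 m) or (y of carrier_brass in the frame of carrier_black below 0 m and y of each of carrier_blue, carrier_red in the frame of carrier_black above 0 m and y of part_black in the frame of pallet between -0.043 and -0.023 m) or (y of each of carrier_brass, carrier_blue, carrier_red in the frame of carrier_black above 0 m and y of part_black in the frame of pallet between -0.109 and -0.089 m)) and z of part_blue in the frame of pallet between 0.016 and 0.0225 m and x of part_blue in the frame of pallet between -0.01 and 0.01 m and ((y of each of carrier_brass, carrier_black, carrier_red in the frame of carrier_blue below 0 m and y of part_blue in the frame of pallet between 0.089 and 0.109 m) or (y of carrier_brass in the frame of carrier_blue above 0 m and y of each of carrier_black, carrier_red in the frame of carrier_blue below 0 m and y of part_blue in the frame of pallet between 0.023 and 0.043 m) or (y of each of carrier_brass, carrier_red in the frame of carrier_blue below 0 m and y of carrier_black in the frame of carrier_blue above 0 m and y of part_blue in the frame of pallet between 0.023 and 0.043 m) or (y of each of carrier_brass, carrier_black in the frame of carrier_blue below 0 m and y of carrier_red in the frame of carrier_blue above 0 m and y of part_blue in the frame of pallet between 0.023 and 0.043 m) or (y of each of carrier_brass, carrier_black in the frame of carrier_blue above 0 m and y of carrier_red in the frame of carrier_blue below 0 m and y of part_blue in the frame of pallet between -0.043 and -0.023 m) or (y of each of carrier_brass, carrier_red in the frame of carrier_blue above 0 m and y of carrier_black in the frame of carrier_blue below 0 m and y of part_blue in the frame of pallet between -0.043 and -0.023 m) or (y of carrier_brass in the frame of carrier_blue below 0 m and y of each of carrier_black, carrier_red in the frame of carrier_blue above 0 m and y of part_blue in the frame of pallet between -0.043 and -0.023 m) or (y of each of carrier_brass, carrier_black, carrier_red in the frame of carrier_blue above 0 m and y of part_blue in the frame of pallet between -0.109 and -0.089 m)) and z of part_red in the frame of pallet between 0.016 and 0.0225 m and x of part_red in the frame of pallet between -0.01 and 0.01 m and ((y of each of carrier_brass, carrier_black, carrier_blue in the frame of carrier_red below 0 m and y of part_red in the frame of pallet between 0.089 and 0.109 m) or (y of carrier_brass in the frame of carrier_red above 0 m and y of each of carrier_black, carrier_blue in the frame of carrier_red below 0 m and y of part_red in the frame of pallet between 0.023 and 0.043 m) or (y of each of carrier_brass, carrier_blue in the frame of carrier_red below 0 m and y of carrier_black in the frame of carrier_red above 0 m and y of part_red in the frame of pallet between 0.023 and 0.043 m) or (y of each of carrier_brass, carrier_black in the frame of carrier_red below 0 m and y of carrier_blue in the frame of carrier_red above 0 m and y of part_red in the frame of pallet between 0.023 and 0.043 m) or (y of each of carrier_brass, carrier_black in the frame of carrier_red above 0 m and y of carrier_blue in the frame of carrier_red below 0 m and y of part_red in the frame of pallet between -0.043 and -0.023 m) or (y of each of carrier_brass, carrier_blue in the frame of carrier_red above 0 m and y of carrier_black in the frame of carrier_red below 0 m and y of part_red in the frame of pallet between -0.043 and -0.023 m) or (y of carrier_brass in the frame of carrier_red below 0 m and y of each of carrier_black, carrier_blue in the frame of carrier_red above 0 m and y of part_red in the frame of pallet between -0.043 and -0.023 m) or (y of each of carrier_brass, carrier_black, carrier_blue in the frame of carrier_red above 0 m and y of part_red in the frame of pallet between -0.109 and -0.089 m))); the robot touches nothing.
It fails at once if a fitting is dropped or thrown (moves faster than 0.5 m/s while out of the fingers; a fall of about 13 mm) ((linear speed of part_brass above 0.5 m/s and contact force between part_brass and the fingers below 0.1 N) or (linear speed of part_black above 0.5 m/s and contact force between part_black and the fingers below 0.1 N) or (linear speed of part_blue above 0.5 m/s and contact force between part_blue and the fingers below 0.1 N) or (linear speed of part_red above 0.5 m/s and contact force between part_red and the fingers below 0.1 N)).
It fails at once if the reference sphere is moved by more than 8 mm or tipped (distance of ref_sphere from where it was at the start of the episode above 0.008 m or angle between ref_sphere's own z axis and vertical above 0.15 rad).
It also fails if it takes over 104 s, if anything falls off the work surface, if the arm or the gripper's body presses on something with over 40 N, if the wrist force passes 120 N, or if a joint passes its speed limit or range.

### The arm

A 6-joint arm with a two-finger parallel gripper is mounted at the origin on the work surface. World frame = base frame: x ahead of the robot, y to its left, z up, the work surface at z = 0. Lengths are in m, angles in rad, forces in N, time in s.
With the tool pointing down it reaches from about 0.35 to 0.775 m from the base axis. Payload 7.3 kg.
Tool frame: the origin (TCP) lies on the centre line of the jaws, within the pads' length; the fingertips stand 11 mm ahead of it and the grasp point (between the pads) lies 8 mm behind it; z points along the fingers, y is the direction in which the jaws open and shut (so a half turn about z gives the same grasp; the last joint's range is limited). The gripper opens to 92 mm and grips with 3 to 60 N. Pads are 19 mm wide; open, the fingers measure 130 mm over their backs; the gripper's body (75 mm by 190 mm) begins 47 mm behind the grasp point.
Start: joints at [0.981, 0.342, 1.524, -0, 1.275, -0.146], TCP at [0.225, 0.474, 0.238] pointing down, gripper open.
Joint ranges: [-2.53, 2.53], [-0.77, 2.02], [0.04, 2.7], [-1, 4.14], [0.28, 2.66], [-3.11, 3.11]. Speed limits (rad/s): [2.57, 2.57, 3.14, 3.14, 3.14, 3.14].

### API

Orientations are given as [roll, pitch, yaw] about the fixed x, y, z axes, in that order (R = Rz(yaw) Ry(pitch) Rx(roll)).
In Python, from cell import robot gives the robot as it stands.
- The arm moves only by the tool jog_arm, never from a script. Its argument "deltas" is one flat list of numbers, 6 for each row, row after row: the shift along the world's x, y, z in units of 0.1 m (1.0 is 0.1 m), then the turn, a rotation vector about the world's x, y, z in units of 90 degrees (1.0 is 90 degrees). A call has 1 to 5 rows; each row is the pose to reach, as a shift and turn from the pose commanded when the call began; what a row does not reach only later rows make up. A row lasts 1/12 s, in which the tool goes at most 41.7 mm and 7.16 degrees, less where a joint would pass 70% of its speed; a pose out of reach is approached as far as the arm can. A call with a number of a shift or a turn outside -1 to 1 is refused whole. A call with a gripper value outside its range is refused whole. "claw" is the opening, from 0 (shut) to 1 (fully open), set as the call begins (left out, the last holds). The fingers move at their own pace and stop on an object; "newtons" is the grip in N (left out, the last holds). Time passes only in rows, so rows that repeat a pose let the fingers close. It gives the time, the measured TCP pose, the force and the opening at its end, in the units of the state.
- robot.observe(): the state, without advancing time (a new reading comes with each control period).
- robot.read_camera(name): name is "scene" or "top"; returns the picture (400x640x3 uint8, red, green, blue); there is no depth.
- robot.camera_params(name): a dict with "fx", "fy", "cx", "cy" (pixels), "k1" (the pictures are not rectified: a ray, as slopes to the right and down, at radius r is drawn at 1 + k1 r^2 times it, then the intrinsics apply), "R" (3x3) and "t" (3): a world point X has camera coordinates R X + t. Camera axes: x right, y down, z forward; pixel columns grow to the right and rows downward; lengths in m; the calibration is good to about 2 mm. A picture is of the moment at which its call begins. camera_params takes no time and is no camera call.
- robot.hand_in(): hands the job in, once; it reports no verdict.
The state is a dict: "time": time; "qpos": joint angles; "qvel": joint speeds; "joint_efforts": joint torques, N m; "tool_pos": TCP position; "tool_rot": TCP orientation; "contact_force": force on the tool from outside, world axes, zero at the start; "torque": the same for the moment, N m; "opening": finger opening in m.
Only numpy, scipy, OpenCV 4.12 (cv2) and the standard library are available. Lean on these libraries where they do the work, as an engineer would, in place of code of your own. Each camera call takes 0.05 s, during which the arm holds its last target. There are 200 camera calls.

## Working session

There is one attempt and no reset: what is moved stays moved. The work goes in short steps, Python scripts to look and compute and a tool call to move; the robot and the scene stay as the last step left them, time stands still between calls to the robot, and variables do not carry over. Pictures are saved under pics/ and viewed, about 12 in all and at most 16, crops included, and the job is handed in when it is done.

Besides the shell and the picture viewer there is one more tool, called after "Emit:" by a JSON object that holds its "op" and its "data", one argument or row to a line. jog_arm: Moves the arm, as the interface text tells. Its arguments: {"type":"object","properties":{"deltas":{"type":"array","items":{"type":"number"}},"claw":{"type":"number"},"newtons":{"type":"number"}},"required":["deltas"]}

```bash
mkdir -p pics; ls; cat > h.py <<'E'
from cell import robot
import numpy as np, cv2
def K(n):
    p=robot.camera_params(n); return p
def px2w(n,u,v,z):
    p=K(n); xd=(u-p['cx'])/p['fx']; yd=(v-p['cy'])/p['fy']
    x,y=xd,yd
    for _ in range(30):
        s=1+p['k1']*(x*x+y*y); x,y=xd/s,yd/s
    R=np.array(p['R']);t=np.array(p['t']); d=R.T@np.array([x,y,1]); c=-R.T@t
    return c+d*(z-c[2])/d[2]
def w2px(n,X):
    p=K(n); c=np.array(p['R'])@np.array(X)+np.array(p['t']); x,y=c[:2]/c[2]; s=1+p['k1']*(x*x+y*y)
    return np.array([p['fx']*x*s+p['cx'],p['fy']*y*s+p['cy']])
def snap(n,f,crop=None,sc=1):
    im=robot.read_camera(n)
    if crop: a,b,c,d=crop; im=im[b:d,a:c]
    im=cv2.resize(im,None,fx=sc,fy=sc,interpolation=cv2.INTER_CUBIC)
    cv2.imwrite('pics/'+f,cv2.cvtColor(im,cv2.COLOR_RGB2BGR))
E
python3 - <<'E'
from h import *
snap('top','t0.png',sc=1.25); snap('scene','s0.png',sc=1.25)
for n in('top','scene'):
    p=K(n);print(n,p, -np.array(p['R']).T@np.array(p['t']))
s=robot.observe();print(s)
E
```

```text
pics
top {'fx': 376.0641039333378, 'fy': 376.0641039333378, 'cx': 318.95648802621105, 'cy': 196.68259794184488, 'k1': -0.05079263131918394, 'R': array([[ 0.0229367 , -0.99973274, -0.00289048],
       [-0.99514549, -0.02255449, -0.09579533],
       [ 0.09570453,  0.00507368, -0.99539686]]), 't': array([-0.02426734,  0.54708844,  1.02217448])} [ 0.44716248 -0.01710774  1.06980764]
scene {'fx': 420.9451205894543, 'fy': 420.9451205894543, 'cx': 316.0350387602018, 'cy': 203.80275153422411, 'k1': -0.022328336902087804, 'R': array([[ 0.54616163,  0.83753433,  0.01561173],
       [ 0.60383881, -0.38071337, -0.70031138],
       [-0.58059122,  0.39191017, -0.71366676]]), 't': array([-0.30308993, -0.29149466,  1.22499243])} [ 1.05277173 -0.33721469  0.67483112]
{'time': 0.1, 'qpos': array([ 9.80990905e-01,  3.42646041e-01,  1.52491912e+00,  1.43786581e-05,
        1.27541614e+00, -1.45966730e-01]), 'qvel': array([ 0.00012859, -0.00091975, -0.00137516,  0.00122076,  0.00041266,
        0.00040717]), 'joint_efforts': array([ 1.92071093e-03, -4.32002628e+01, -2.44696069e+01,  7.20050535e-02,
        5.25848055e-02, -6.03579701e-05]), 'tool_pos': array([0.22520246, 0.47385618, 0.23711892]), 'tool_rot': array([-3.14022077e+00, -2.15581268e-04,  2.69774962e+00]), 'contact_force': array([ 0.63816211, -0.46492624,  0.16910023]), 'torque': array([-0.07354221,  0.02481507, -0.02146986]), 'opening': 0.0919990870741715}
```

View pics/t0.png

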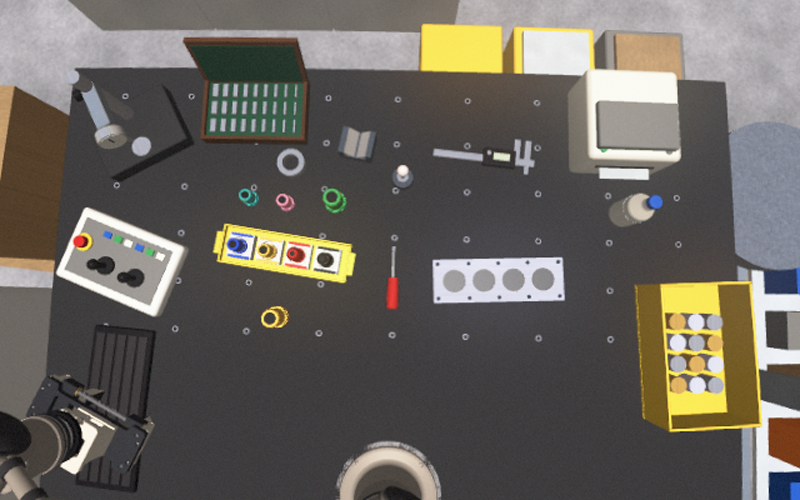

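View pics/s0.png

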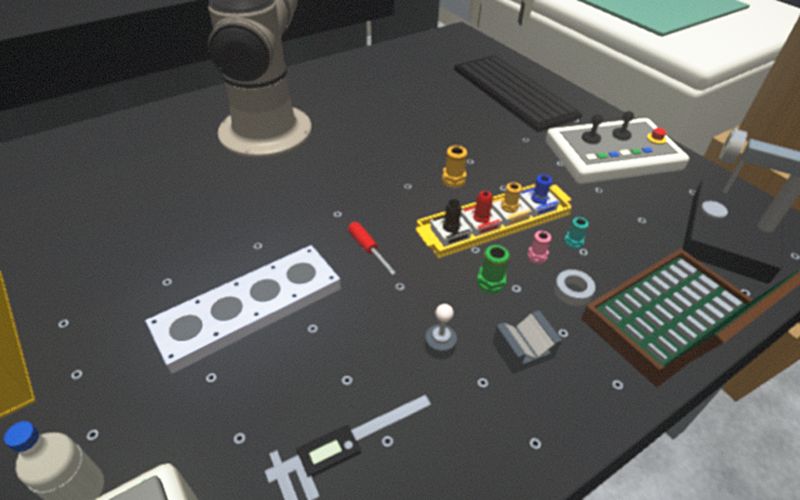

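The top view shows, from left to right, blue (238,243), brass (267,250), red (296,254) and black (325,259). The pallet is at about (498,280) and the sphere at (402,175). Next I enlarge both rows.

```bash
python3 - <<'E'
from h import *
im=robot.read_camera('top')
a=cv2.resize(im[175:230,170:290],None,fx=6,fy=6,interpolation=cv2.INTER_CUBIC)[:295]
b=cv2.resize(im[198:248,340:460],None,fx=6,fy=6,interpolation=cv2.INTER_CUBIC)[:295]
a=cv2.resize(im[175:224,170:290],None,fx=6,fy=6,interpolation=cv2.INTER_CUBIC)
cv2.imwrite('pics/z0.png',cv2.cvtColor(np.vstack([a,b]),cv2.COLOR_RGB2BGR))
# pocket blobs
g=im[198:248,340:460].astype(int).sum(2)/3
m=((g<150)).astype(np.uint8)
n,l,s,c=cv2.connectedComponentsWithStats(m)
for i in range(1,n):
    if 100<s[i,4]<600: print(s[i],c[i]+[340,198],px2w('top',*(c[i]+[340,198]),.021).round(4))
E
```

```text
[ 86  17  17  17 231] [433.84415584 222.93073593] [ 0.4816 -0.3344  0.021 ]
[ 63  18  16  16 185] [411.23243243 223.23243243] [ 0.4794 -0.2709  0.021 ]
```

View pics/z0.png

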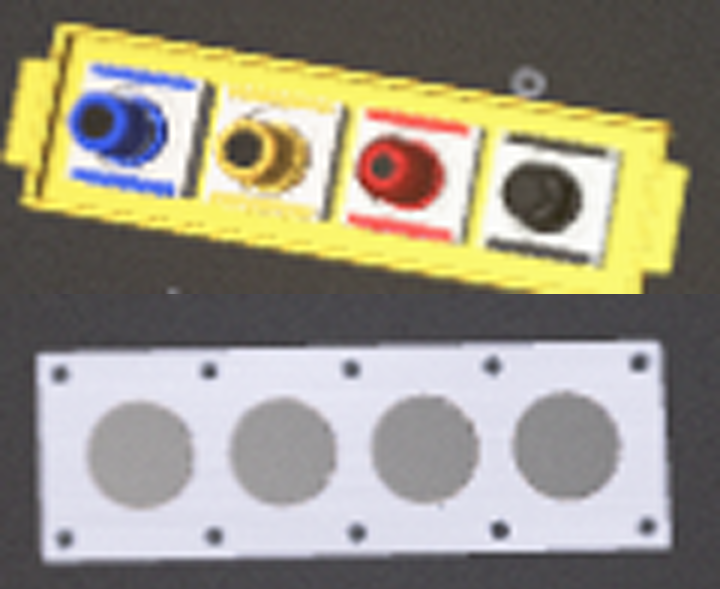

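```bash
python3 - <<'E'
from h import *
P=np.array([px2w('top',340+u/6,198+(v-294)/6,.022)[:2] for u,v in[(140,454),(283,452),(425,449),(566,446)]])
C=np.array([px2w('top',170+u/6,175+v/6,.026)[:2] for u,v in[(132.5,130),(271,150),(408.5,175),(546.5,197)]])
T=np.array([px2w('top',170+u/6,175+v/6,z)[:2] for u,v,z in[(97,122,.07),(243,149,.072),(385,166,.077)]])
for n,A,d in(('pal',P,66),('car',C,66)):
    print(n,A.round(4).tolist(),np.linalg.norm(np.diff(A,axis=0),axis=1).round(4))
    m=A.mean(0);v=A[0]-A[3];v/=np.linalg.norm(v)
    print('fit',[(m+v*k).round(4).tolist() for k in(.099,.033,-.033,-.099)],'yaw',np.arctan2(-v[0],v[1]))
print('tops',T.round(4))
# reproject into scene cam for a check
im=robot.read_camera('scene')
from math import *
m=C.mean(0);v=C[0]-C[3];v/=np.linalg.norm(v)
for k,z in((.099,.07),(.033,.072),(-.033,.077),(-.099,.08)):
    p=w2px('scene',[*(m+v*k),z]);cv2.circle(im,tuple(int(round(x)) for x in p),1,(0,255,0),-1)
for q in P:
    p=w2px('scene',[*q,.02]);cv2.circle(im,tuple(int(round(x)) for x in p),1,(0,255,0),-1)
a=cv2.resize(im[130:210,330:460],None,fx=6,fy=6);b=cv2.resize(im[190:300,110:280],None,fx=4.588,fy=4.588)[:,:780]
cv2.imwrite('pics/sc1.png',cv2.cvtColor(a,cv2.COLOR_RGB2BGR))
cv2.imwrite('pics/sc2.png',cv2.cvtColor(b,cv2.COLOR_RGB2BGR))
print(px2w('scene',444/1.25,313/1.25,.0835),px2w('top',402/1.25,171/1.25,.0835))
E
```

```text
pal [[0.4725, -0.1369], [0.4749, -0.2033], [0.4777, -0.2695], [0.4805, -0.3355]] [0.0664 0.0662 0.0661]
fit [[0.4725, -0.1374], [0.4751, -0.2034], [0.4777, -0.2693], [0.4804, -0.3352]] yaw 0.03995286264496452
car [[0.5395, 0.3443], [0.5316, 0.2785], [0.5214, 0.2134], [0.5127, 0.1486]] [0.0663 0.0658 0.0654]
fit [[0.5397, 0.3443], [0.5308, 0.2789], [0.5218, 0.2135], [0.5129, 0.1481]] yaw -0.13619718180273843
tops [[0.5388 0.3454]
 [0.528  0.2781]
 [0.5215 0.2128]]
[ 0.70619803 -0.01697423  0.0835    ] [ 0.70329658 -0.01546431  0.0835    ]
```

View pics/sc1.png

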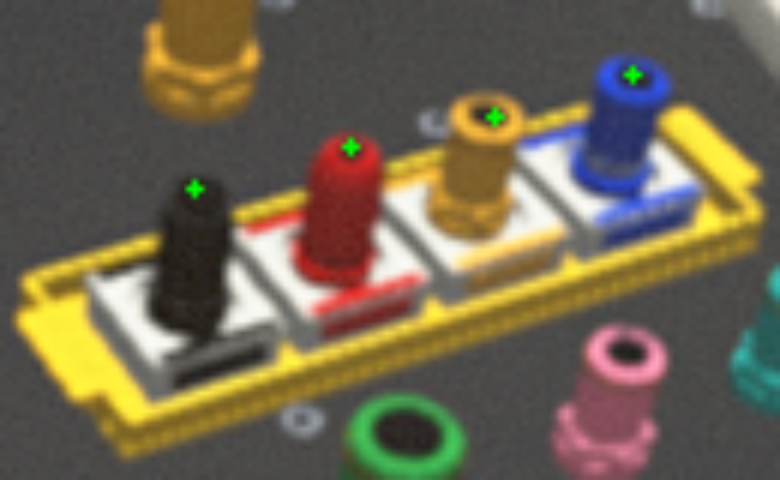

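View pics/sc2.png

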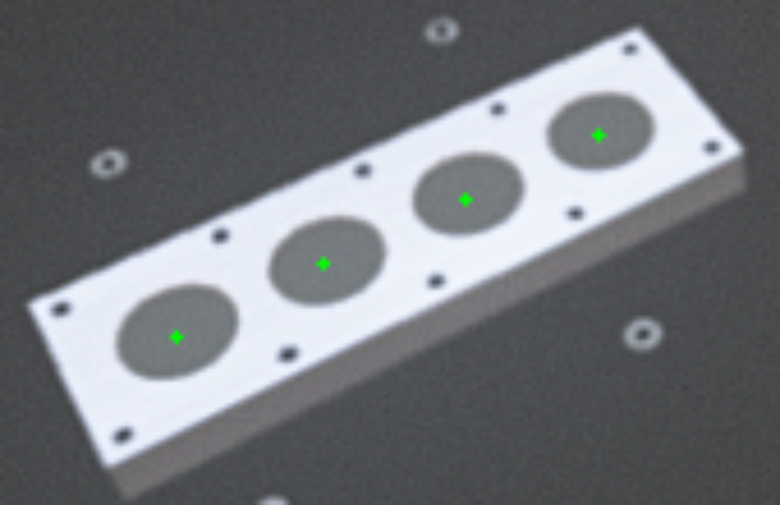

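Both cameras agree on the order: blue, brass, red, black. My reprojected points land within 2 mm, and the brass top sits a few mm towards the robot in its pocket. I'll turn the jaws along world x and go above blue.

Emit:
{"op": "jog_arm", "data": {
  "deltas": [0.2,-0.08,0,0,0,-0.07,0.4,-0.16,0,0,0,-0.14,0.6,-0.24,0,0,0,-0.21,0.8,-0.32,0,0,0,-0.28,1.0,-0.4,0,0,0,-0.36],
  "claw": 0.62,
  "newtons": 20
}}

```text
time: 0.62
tool_pos: [0.3262, 0.4336, 0.2376]
tool_rot: [-3.141, 0.0, 2.128]
contact_force: [0.2, 0.6, -0.7]
opening: 0.063
```

Emit:
{"op": "jog_arm", "data": {
  "deltas": [0.2,-0.08,0,0,0,-0.07,0.4,-0.16,0,0,0,-0.14,0.6,-0.24,0,0,0,-0.21,0.8,-0.32,0,0,0,-0.28,1.0,-0.4,0,0,0,-0.358]
}}

```text
time: 1.03
tool_pos: [0.4263, 0.3936, 0.2375]
tool_rot: [-3.141, 0.0, 1.565]
contact_force: [0.3, 1.1, -0.1]
opening: 0.0569
```

Emit:
{"op": "jog_arm", "data": {
  "deltas": [0.25,-0.12,-0.2,0,0,0,0.5,-0.24,-0.4,0,0,0,0.75,-0.36,-0.6,0,0,0,1.0,-0.48,-0.8,0,0,0,1.0,-0.48,-0.8,0,0,0]
}}

```text
time: 1.45
tool_pos: [0.5276, 0.3424, 0.1526]
tool_rot: [-3.137, 0.004, 1.567]
contact_force: [-1.3, -1.4, -0.2]
opening: 0.0567
```

```bash
python3 - <<'E'
from h import *
s=robot.observe();print(s['time'],s['tool_pos'],s['tool_rot'],s['opening'],s['qpos'])
E
```

```text
1.45 [0.5275779  0.34236697 0.15257341] [-3.13675742  0.00420848  1.56671522] 0.05673340270044893 [ 0.45465647  0.60621088  1.33052897 -0.00174384  1.21105222  0.4593667 ]
```

Emit:
{"op": "jog_arm", "data": {
  "deltas": [0.14,-0.01,-0.2,0,0,0,0.14,-0.01,-0.4,0,0,0,0.14,-0.01,-0.53,0,0,0,0.14,-0.01,-0.53,0,0,0,0.14,-0.01,-0.53,0,0,0]
}}

```text
time: 1.87
tool_pos: [0.5388, 0.3452, 0.1044]
tool_rot: [-3.14, 0.001, 1.571]
contact_force: [-0.3, 0.1, 1.0]
opening: 0.0568
```

Emit:
{"op": "jog_arm", "data": {
  "deltas": [0,0,0,0,0,0,0,0,0,0,0,0]
}}

```text
time: 2.03
tool_pos: [0.5399, 0.3457, 0.1063]
tool_rot: [3.139, -0.001, 1.571]
contact_force: [0.1, 0.7, 0.1]
opening: 0.0568
```

```bash
python3 - <<'E'
from h import *
s=robot.observe();print(s['time'],s['tool_pos'],s['tool_rot'],s['opening'])
im=robot.read_camera('scene')
for X in([.539,.345,.07],s['tool_pos'],s['tool_pos']+[0,0,-.011]):
    p=w2px('scene',X);cv2.circle(im,tuple(int(round(x)) for x in p),1,(0,255,0),-1)
im=cv2.resize(im[70:180,370:490],None,fx=5,fy=5)
cv2.imwrite('pics/a1.png',cv2.cvtColor(im,cv2.COLOR_RGB2BGR))
E
```

```text
2.0333 [0.5398864  0.34572541 0.10630595] [ 3.13927678e+00 -1.08518119e-03  1.57099161e+00] 0.056814860853262476
```

View pics/a1.png

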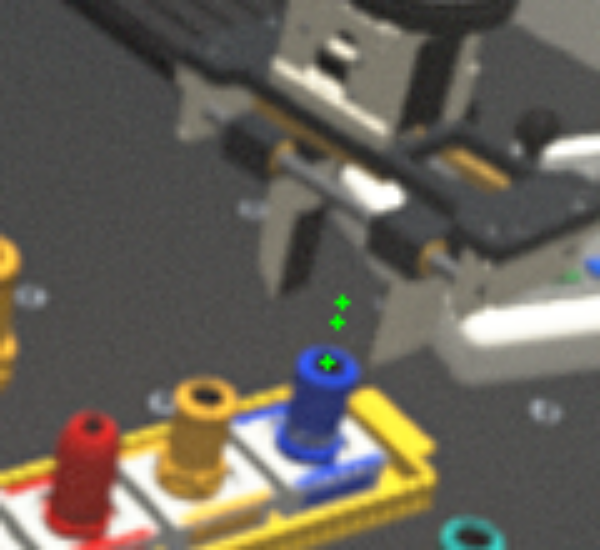

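Fingertips at (275,295) and (385,365) straddle the blue part's axis (326,362), and the TCP marks agree. I descend and grip.

Emit:
{"op": "jog_arm", "data": {
  "deltas": [0,0,-0.14,0,0,0,0,0,-0.28,0,0,0,0,0,-0.42,0,0,0,0,0,-0.54,0,0,0,0,0,-0.54,0,0,0]
}}

```text
time: 2.5
tool_pos: [0.5382, 0.3447, 0.0488]
tool_rot: [-3.139, 0.002, 1.571]
contact_force: [-0.4, 0.2, -0.8]
opening: 0.0569
```

Emit:
{"op": "jog_arm", "data": {
  "deltas": [0,0,0,0,0,0,0,0,0,0,0,0,0,0,0,0,0,0,0,0,0,0,0,0,0,0,0,0,0,0],
  "claw": 0.1,
  "newtons": 25
}}

```text
time: 2.92
tool_pos: [0.5398, 0.3453, 0.0515]
tool_rot: [3.14, -0.001, 1.571]
contact_force: [1.3, -0.3, -0.2]
opening: 0.028
```

Emit:
{"op": "jog_arm", "data": {
  "deltas": [0,0,0,0,0,0,0,0,0,0,0,0,0,0,0,0,0,0,0,0,0,0,0,0,0,0,0,0,0,0]
}}

```text
time: 3.33
tool_pos: [0.5398, 0.3453, 0.0514]
tool_rot: [3.14, -0.0, 1.571]
contact_force: [-0.3, 0.8, 4.7]
opening: 0.0264
```

Emit:
{"op": "jog_arm", "data": {
  "deltas": [0,0,0.1,0,0,0,0,0,0.3,0,0,0,0,0,0.55,0,0,0,0,0,0.8,0,0,0,0,0,1.0,0,0,0]
}}

```text
time: 3.75
tool_pos: [0.5394, 0.3452, 0.1526]
tool_rot: [3.141, -0.0, 1.571]
contact_force: [0.4, -0.0, -0.3]
opening: 0.027
```

```bash
python3 - <<'E'
from h import *
s=robot.observe();print(s['time'],s['tool_pos'],s['tool_rot'],s['opening'],s['contact_force'])
im=robot.read_camera('scene')
im=cv2.resize(im[40:170,360:490],None,fx=4,fy=4)
cv2.imwrite('pics/a2.png',cv2.cvtColor(im,cv2.COLOR_RGB2BGR))
E
```

```text
3.75 [0.53939469 0.345186   0.15263768] [ 3.14110020e+00 -1.72694649e-04  1.57068858e+00] 0.026950178692381917 [ 0.4483628  -0.02767339 -0.27828028]
```

View pics/a2.png

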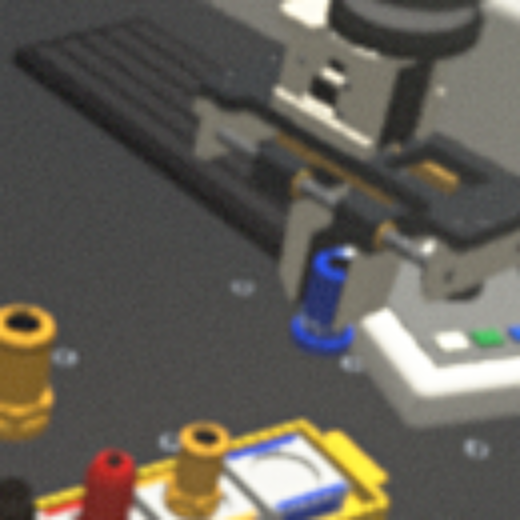

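Blue is gripped upright at (325,300). I carry it to the leftmost pocket.

Emit:
{"op": "jog_arm", "data": {
  "deltas": [-0.01,-0.1,0,0,0,0,-0.04,-0.3,0,0,0,0,-0.07,-0.53,0,0,0,0,-0.1,-0.76,0,0,0,0,-0.13,-1.0,0,0,0,0]
}}

```text
time: 4.22
tool_pos: [0.5248, 0.2434, 0.1488]
tool_rot: [-3.138, 0.001, 1.571]
contact_force: [0.5, 0.2, -1.3]
opening: 0.0266
```

Emit:
{"op": "jog_arm", "data": {
  "deltas": [-0.03,-0.25,0,0,0,0,-0.07,-0.5,0,0,0,0,-0.1,-0.75,0,0,0,0,-0.13,-1.0,0,0,0,0]
}}

```text
time: 4.55
tool_pos: [0.5116, 0.1433, 0.149]
tool_rot: [-3.138, 0.001, 1.571]
contact_force: [0.2, -0.2, -1.6]
opening: 0.0266
```

Emit:
{"op": "jog_arm", "data": {
  "deltas": [-0.03,-0.25,0,0,0,0,-0.07,-0.5,0,0,0,0,-0.1,-0.75,0,0,0,0,-0.13,-1.0,0,0,0,0]
}}

```text
time: 4.88
tool_pos: [0.4985, 0.0435, 0.1492]
tool_rot: [-3.138, 0.0, 1.571]
contact_force: [1.1, -0.2, -0.9]
opening: 0.0268
```

Emit:
{"op": "jog_arm", "data": {
  "deltas": [-0.03,-0.25,0,0,0,0,-0.07,-0.5,0,0,0,0,-0.1,-0.75,0,0,0,0,-0.13,-1.0,0,0,0,0]
}}

```text
time: 5.22
tool_pos: [0.4854, -0.0561, 0.1492]
tool_rot: [-3.138, -0.001, 1.57]
contact_force: [0.4, 0.7, -0.7]
opening: 0.027
```

Emit:
{"op": "jog_arm", "data": {
  "deltas": [-0.03,-0.25,0,0,0,0,-0.08,-0.5,0,0,0,0,-0.12,-0.7,0,0,0,0,-0.145,-0.82,0,0,0,0,-0.145,-0.82,0,0,0,0]
}}

```text
time: 5.63
tool_pos: [0.4714, -0.1387, 0.1496]
tool_rot: [-3.139, -0.0, 1.568]
contact_force: [0.9, -0.3, -0.8]
opening: 0.0268
```

Emit:
{"op": "jog_arm", "data": {
  "deltas": [0,0,-0.2,0,0,0,0,0,-0.4,0,0,0,0,0,-0.6,0,0,0,0,0,-0.7,0,0,0,0,0,-0.7,0,0,0]
}}

```text
time: 6.05
tool_pos: [0.4711, -0.1354, 0.0784]
tool_rot: [-3.137, -0.003, 1.571]
contact_force: [-0.9, 0.5, -1.4]
opening: 0.0265
```

```bash
python3 - <<'E'
from h import *
s=robot.observe();print(s['time'],s['tool_pos'],s['tool_rot'],s['opening'],s['contact_force'])
im=robot.read_camera('scene')
for X in([.4725,-.1372,.02],s['tool_pos']-[0,0,.03]):
    p=w2px('scene',X);print(p);cv2.circle(im,tuple(int(round(x)) for x in p),1,(0,255,0),-1)
im=cv2.resize(im[110:270,170:330],None,fx=4,fy=4)
cv2.imwrite('pics/a3.png',cv2.cvtColor(im,cv2.COLOR_RGB2BGR))
E
```

```text
6.05 [ 0.47113409 -0.13538789  0.07835838] [-3.13654784e+00 -2.55238387e-03  1.57116085e+00] 0.026515132195595825 [-0.85465782  0.46355887 -1.43593415]
[239.96292102 219.07513507]
[238.90400182 208.99919628]
```

View pics/a3.png

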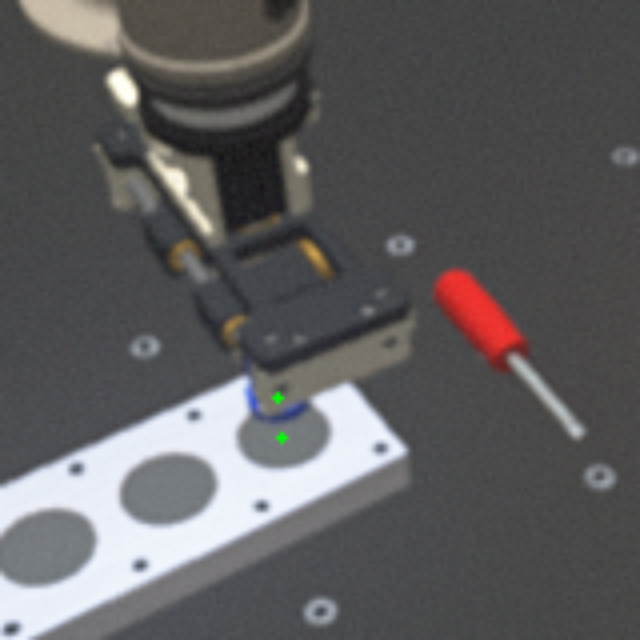

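Blue hangs over the first pocket, with its foot at (277,402) on the mark and the pocket centre at (282,437). I lower slowly.

Emit:
{"op": "jog_arm", "data": {
  "deltas": [0,0,-0.1,0,0,0,0,0,-0.2,0,0,0,0,0,-0.26,0,0,0,0,0,-0.28,0,0,0,0,0,-0.29,0,0,0]
}}

```text
time: 6.52
tool_pos: [0.4725, -0.1367, 0.0514]
tool_rot: [-3.141, -0.001, 1.571]
contact_force: [-3.6, 1.4, 7.0]
opening: 0.0269
```

Emit:
{"op": "jog_arm", "data": {
  "deltas": [0,0,-0.005,0,0,0,0,0,-0.01,0,0,0,0,0,-0.01,0,0,0,0,0,-0.01,0,0,0]
}}

```text
time: 6.85
tool_pos: [0.4729, -0.1368, 0.0514]
tool_rot: [3.141, 0.0, 1.571]
contact_force: [-2.4, 1.3, 6.4]
opening: 0.0266
```

Contact of about 6 N shows it is seated. Release and lift.

Emit:
{"op": "jog_arm", "data": {
  "deltas": [0,0,0,0,0,0,0,0,0,0,0,0,0,0,0,0,0,0,0,0,0,0,0,0,0,0,0,0,0,0],
  "claw": 0.62
}}

```text
time: 7.27
tool_pos: [0.473, -0.1369, 0.0507]
tool_rot: [3.141, 0.0, 1.571]
contact_force: [0.3, -0.3, 0.1]
opening: 0.055
```

Emit:
{"op": "jog_arm", "data": {
  "deltas": [0,0,0.1,0,0,0,0,0,0.3,0,0,0,0,0,0.6,0,0,0,0,0,0.85,0,0,0,0,0,1.0,0,0,0]
}}

```text
time: 7.68
tool_pos: [0.4739, -0.1372, 0.1541]
tool_rot: [3.138, 0.002, 1.571]
contact_force: [0.6, -0.2, 0.4]
opening: 0.0568
```

```bash
python3 - <<'E'
from h import *
s=robot.observe();print(s['time'],s['tool_pos'],s['opening'],s['contact_force'])
im=robot.read_camera('scene')
for X in([.4725,-.1372,.07],):
    p=w2px('scene',X);cv2.circle(im,tuple(int(round(x)) for x in p),1,(0,255,0),-1)
im=cv2.resize(im[130:270,170:310],None,fx=4,fy=4)
cv2.imwrite('pics/a4.png',cv2.cvtColor(im,cv2.COLOR_RGB2BGR))
E
```

```text
7.6833 [ 0.47386029 -0.13723209  0.15410296] 0.0568136211634409 [ 0.58525752 -0.22955048  0.3886995 ]
```

View pics/a4.png

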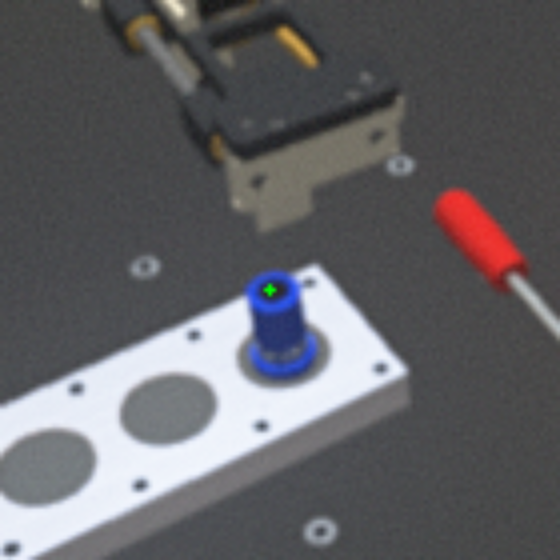

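Blue stands centred in pocket 1, with its top (270,289) on the predicted mark. Next is brass.

Emit:
{"op": "jog_arm", "data": {
  "deltas": [0.02,0.15,0,0,0,0,0.06,0.4,0,0,0,0,0.1,0.7,0,0,0,0,0.14,1.0,0,0,0,0]
}}

```text
time: 8.07
tool_pos: [0.4868, -0.0361, 0.151]
tool_rot: [3.141, 0.0, 1.569]
contact_force: [0.3, -0.2, -0.6]
opening: 0.057
```

Emit:
{"op": "jog_arm", "data": {
  "deltas": [0.04,0.25,0,0,0,0,0.07,0.5,0,0,0,0,0.1,0.75,0,0,0,0,0.14,1.0,0,0,0,0]
}}

```text
time: 8.4
tool_pos: [0.5006, 0.0645, 0.1509]
tool_rot: [-3.141, 0.0, 1.571]
contact_force: [-0.4, 0.7, 0.3]
opening: 0.0566
```

Emit:
{"op": "jog_arm", "data": {
  "deltas": [0.04,0.25,0,0,0,0,0.07,0.5,0,0,0,0,0.1,0.75,0,0,0,0,0.14,1.0,0,0,0,0]
}}

```text
time: 8.73
tool_pos: [0.5146, 0.1644, 0.1509]
tool_rot: [-3.141, 0.0, 1.571]
contact_force: [0.8, -0.5, 0.4]
opening: 0.057
```

Emit:
{"op": "jog_arm", "data": {
  "deltas": [0.04,0.25,0,0,0,0,0.07,0.5,0,0,0,0,0.1,0.75,0,0,0,0,0.14,1.0,0,0,0,0]
}}

```text
time: 9.07
tool_pos: [0.5286, 0.2644, 0.1508]
tool_rot: [-3.141, 0.0, 1.571]
contact_force: [0.9, -0.4, 0.5]
opening: 0.0566
```

Emit:
{"op": "jog_arm", "data": {
  "deltas": [0,0.1,-0.1,0,0,0,0,0.15,-0.2,0,0,0,0,0.15,-0.3,0,0,0,0,0.15,-0.4,0,0,0,0,0.15,-0.4,0,0,0]
}}

```text
time: 9.48
tool_pos: [0.5273, 0.2764, 0.1077]
tool_rot: [-3.137, 0.002, 1.57]
contact_force: [-0.6, -0.5, 0.6]
opening: 0.057
```

Emit:
{"op": "jog_arm", "data": {
  "deltas": [0,0,-0.15,0,0,0,0,0,-0.3,0,0,0,0,0,-0.45,0,0,0,0,0,-0.58,0,0,0,0,0,-0.58,0,0,0]
}}

```text
time: 9.9
tool_pos: [0.5275, 0.2763, 0.0502]
tool_rot: [-3.137, 0.002, 1.569]
contact_force: [-0.6, 0.3, -0.1]
opening: 0.0567
```

Emit:
{"op": "jog_arm", "data": {
  "deltas": [0,0,0,0,0,0,0,0,0,0,0,0,0,0,0,0,0,0,0,0,0,0,0,0,0,0,0,0,0,0],
  "claw": 0.1,
  "newtons": 30
}}

```text
time: 10.32
tool_pos: [0.5293, 0.2783, 0.0536]
tool_rot: [3.14, -0.0, 1.571]
contact_force: [2.2, -0.3, 1.2]
opening: 0.028
```

Emit:
{"op": "jog_arm", "data": {
  "deltas": [0,0,0,0,0,0,0,0,0,0,0,0,0,0,0,0,0,0,0,0,0,0,0,0,0,0,0,0,0,0]
}}

```text
time: 10.73
tool_pos: [0.5294, 0.2783, 0.0535]
tool_rot: [3.14, -0.0, 1.571]
contact_force: [-0.3, -0.9, 5.3]
opening: 0.0271
```

Emit:
{"op": "jog_arm", "data": {
  "deltas": [0,0,0.1,0,0,0,0,0,0.3,0,0,0,0,0,0.55,0,0,0,0,0,0.8,0,0,0,0,0,0.98,0,0,0]
}}

```text
time: 11.15
tool_pos: [0.5289, 0.2783, 0.1528]
tool_rot: [3.141, -0.0, 1.571]
contact_force: [-0.1, 0.2, -2.0]
opening: 0.0273
```

Emit:
{"op": "jog_arm", "data": {
  "deltas": [-0.01,-0.1,0,0,0,0,-0.03,-0.3,0,0,0,0,-0.06,-0.53,0,0,0,0,-0.08,-0.76,0,0,0,0,-0.11,-1.0,0,0,0,0]
}}

```text
time: 11.57
tool_pos: [0.5165, 0.1766, 0.1492]
tool_rot: [-3.139, 0.001, 1.571]
contact_force: [0.8, -0.5, -2.1]
opening: 0.0279
```

Emit:
{"op": "jog_arm", "data": {
  "deltas": [-0.03,-0.25,0,0,0,0,-0.06,-0.5,0,0,0,0,-0.08,-0.75,0,0,0,0,-0.11,-1.0,0,0,0,0]
}}

```text
time: 11.9
tool_pos: [0.5054, 0.0765, 0.1493]
tool_rot: [-3.139, 0.0, 1.571]
contact_force: [0.4, -0.3, -3.1]
opening: 0.0273
```

Emit:
{"op": "jog_arm", "data": {
  "deltas": [-0.03,-0.25,0,0,0,0,-0.06,-0.5,0,0,0,0,-0.08,-0.75,0,0,0,0,-0.11,-1.0,0,0,0,0]
}}

```text
time: 12.23
tool_pos: [0.4943, -0.0233, 0.1494]
tool_rot: [-3.139, -0.0, 1.571]
contact_force: [0.5, -0.1, -3.1]
opening: 0.0272
```

Emit:
{"op": "jog_arm", "data": {
  "deltas": [-0.03,-0.25,0,0,0,0,-0.06,-0.5,0,0,0,0,-0.08,-0.75,0,0,0,0,-0.11,-1.0,0,0,0,0]
}}

```text
time: 12.57
tool_pos: [0.4832, -0.123, 0.1494]
tool_rot: [-3.139, -0.001, 1.57]
contact_force: [1.1, -0.0, -2.2]
opening: 0.0272
```

Emit:
{"op": "jog_arm", "data": {
  "deltas": [-0.03,-0.25,0,0,0,0,-0.06,-0.5,0,0,0,0,-0.08,-0.7,0,0,0,0,-0.095,-0.815,0,0,0,0,-0.095,-0.815,0,0,0,0]
}}

```text
time: 12.98
tool_pos: [0.4742, -0.2052, 0.1496]
tool_rot: [-3.14, -0.0, 1.568]
contact_force: [-0.6, -0.0, -2.2]
opening: 0.027
```

Emit:
{"op": "jog_arm", "data": {
  "deltas": [0,0,-0.2,0,0,0,0,0,-0.4,0,0,0,0,0,-0.6,0,0,0,0,0,-0.7,0,0,0,0,0,-0.7,0,0,0]
}}

```text
time: 13.4
tool_pos: [0.4737, -0.2016, 0.0783]
tool_rot: [-3.137, -0.003, 1.571]
contact_force: [-1.0, 0.6, -3.0]
opening: 0.0275
```

Emit:
{"op": "jog_arm", "data": {
  "deltas": [0,0,-0.1,0,0,0,0,0,-0.2,0,0,0,0,0,-0.24,0,0,0,0,0,-0.26,0,0,0,0,0,-0.27,0,0,0]
}}

```text
time: 13.82
tool_pos: [0.4754, -0.2033, 0.0536]
tool_rot: [-3.142, -0.0, 1.571]
contact_force: [-0.9, -0.2, -2.8]
opening: 0.0271
```

Emit:
{"op": "jog_arm", "data": {
  "deltas": [0,0,-0.005,0,0,0,0,0,-0.01,0,0,0,0,0,-0.01,0,0,0,0,0,-0.01,0,0,0]
}}

```text
time: 14.15
tool_pos: [0.4755, -0.2034, 0.0535]
tool_rot: [3.141, 0.0, 1.571]
contact_force: [-1.9, 1.7, 5.8]
opening: 0.0272
```

Brass is carried (-2.6 N) and seated. Release, then fetch red.

Emit:
{"op": "jog_arm", "data": {
  "deltas": [0,0,0,0,0,0,0,0,0,0,0,0,0,0,0,0,0,0,0,0,0,0,0,0,0,0,0,0,0,0],
  "claw": 0.62
}}

```text
time: 14.57
tool_pos: [0.4755, -0.2034, 0.0526]
tool_rot: [3.141, 0.0, 1.571]
contact_force: [0.3, -0.7, 0.2]
opening: 0.0546
```

Emit:
{"op": "jog_arm", "data": {
  "deltas": [0,0,0.1,0,0,0,0,0,0.3,0,0,0,0,0,0.6,0,0,0,0,0,0.85,0,0,0,0,0,0.98,0,0,0]
}}

```text
time: 14.98
tool_pos: [0.4765, -0.204, 0.1545]
tool_rot: [3.137, 0.003, 1.571]
contact_force: [0.7, -0.2, 0.2]
opening: 0.0571
```

Emit:
{"op": "jog_arm", "data": {
  "deltas": [0.02,0.15,0,0,0,0,0.05,0.4,0,0,0,0,0.08,0.7,0,0,0,0,0.11,1.0,0,0,0,0]
}}

```text
time: 15.32
tool_pos: [0.4865, -0.1027, 0.1516]
tool_rot: [3.14, 0.0, 1.569]
contact_force: [0.2, 0.3, -0.1]
opening: 0.0571
```

Emit:
{"op": "jog_arm", "data": {
  "deltas": [0.03,0.25,0,0,0,0,0.06,0.5,0,0,0,0,0.09,0.75,0,0,0,0,0.12,1.0,0,0,0,0]
}}

```text
time: 15.65
tool_pos: [0.4985, -0.0021, 0.1516]
tool_rot: [3.141, 0.0, 1.571]
contact_force: [0.2, -0.2, -0.0]
opening: 0.057
```

Emit:
{"op": "jog_arm", "data": {
  "deltas": [0.03,0.25,0,0,0,0,0.06,0.5,0,0,0,0,0.09,0.75,0,0,0,0,0.12,1.0,0,0,0,0]
}}

```text
time: 15.98
tool_pos: [0.5105, 0.0979, 0.1516]
tool_rot: [3.141, -0.0, 1.571]
contact_force: [0.3, 0.2, -1.0]
opening: 0.0568
```

Emit:
{"op": "jog_arm", "data": {
  "deltas": [0.03,0.25,0,0,0,0,0.06,0.5,0,0,0,0,0.09,0.75,0,0,0,0,0.115,1.0,0,0,0,0]
}}

```text
time: 16.32
tool_pos: [0.522, 0.198, 0.1516]
tool_rot: [3.141, -0.0, 1.571]
contact_force: [0.2, 0.6, 0.0]
opening: 0.0575
```

Emit:
{"op": "jog_arm", "data": {
  "deltas": [0,0.1,-0.1,0,0,0,0,0.165,-0.2,0,0,0,0,0.165,-0.3,0,0,0,0,0.165,-0.4,0,0,0,0,0.165,-0.4,0,0,0]
}}

```text
time: 16.73
tool_pos: [0.5204, 0.2116, 0.108]
tool_rot: [-3.137, 0.002, 1.57]
contact_force: [0.2, -0.2, -0.6]
opening: 0.0569
```

```bash
python3 - <<'E'
from h import *
s=robot.observe();print(s['time'],s['tool_pos'],s['opening'],s['contact_force'])
im=robot.read_camera('scene')
for X in([.4751,-.2034,.072],):
    p=w2px('scene',X);cv2.circle(im,tuple(int(round(x)) for x in p),1,(0,255,0),-1)
im=cv2.resize(im[60:280,110:460],None,fx=2.2,fy=2.2)
cv2.imwrite('pics/a5.png',cv2.cvtColor(im,cv2.COLOR_RGB2BGR))
E
```

```text
16.7333 [0.52038537 0.21162569 0.10797603] 0.056906835292950986 [ 0.15535922 -0.17911138 -0.62719459]
```

View pics/a5.png

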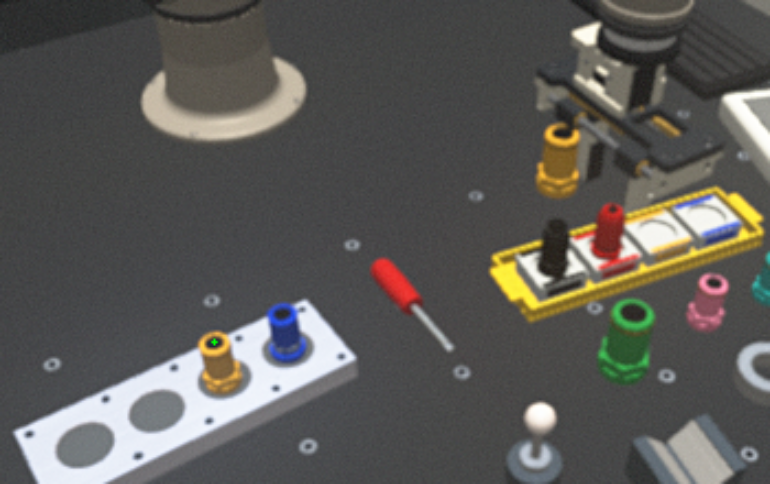

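Brass stands in pocket 2 on its mark (214,342), and the jaws are over red. Descend and grip.

Emit:
{"op": "jog_arm", "data": {
  "deltas": [0,0,-0.15,0,0,0,0,0,-0.3,0,0,0,0,0,-0.45,0,0,0,0,0,-0.58,0,0,0,0,0,-0.63,0,0,0]
}}

```text
time: 17.2
tool_pos: [0.5213, 0.212, 0.0464]
tool_rot: [-3.139, 0.001, 1.569]
contact_force: [-0.2, -0.7, -0.0]
opening: 0.057
```

Emit:
{"op": "jog_arm", "data": {
  "deltas": [0,0,0,0,0,0,0,0,0,0,0,0,0,0,0,0,0,0,0,0,0,0,0,0,0,0,0,0,0,0],
  "claw": 0.1,
  "newtons": 25
}}

```text
time: 17.62
tool_pos: [0.5225, 0.2133, 0.0486]
tool_rot: [3.14, -0.0, 1.571]
contact_force: [0.8, -0.3, 3.0]
opening: 0.0292
```

Emit:
{"op": "jog_arm", "data": {
  "deltas": [0,0,0,0,0,0,0,0,0,0,0,0,0,0,0,0,0,0,0,0,0,0,0,0,0,0,0,0,0,0]
}}

```text
time: 18.03
tool_pos: [0.5225, 0.2132, 0.0486]
tool_rot: [3.14, -0.0, 1.571]
contact_force: [0.0, -1.1, 6.5]
opening: 0.0295
```

Emit:
{"op": "jog_arm", "data": {
  "deltas": [0,0,0.1,0,0,0,0,0,0.3,0,0,0,0,0,0.55,0,0,0,0,0,0.8,0,0,0,0,0,1.0,0,0,0]
}}

```text
time: 18.45
tool_pos: [0.5219, 0.2133, 0.1498]
tool_rot: [3.141, -0.0, 1.571]
contact_force: [0.8, -0.1, -0.5]
opening: 0.0293
```

Emit:
{"op": "jog_arm", "data": {
  "deltas": [-0.01,-0.1,0,0,0,0,-0.03,-0.3,0,0,0,0,-0.05,-0.53,0,0,0,0,-0.07,-0.76,0,0,0,0,-0.09,-1.0,0,0,0,0]
}}

```text
time: 18.87
tool_pos: [0.5118, 0.112, 0.1469]
tool_rot: [-3.14, 0.0, 1.571]
contact_force: [-0.0, 0.2, -1.7]
opening: 0.0293
```

Emit:
{"op": "jog_arm", "data": {
  "deltas": [-0.02,-0.25,0,0,0,0,-0.05,-0.5,0,0,0,0,-0.07,-0.75,0,0,0,0,-0.09,-1.0,0,0,0,0]
}}

```text
time: 19.2
tool_pos: [0.5027, 0.0117, 0.1469]
tool_rot: [-3.14, -0.0, 1.571]
contact_force: [0.8, -0.2, -0.2]
opening: 0.029
```

Emit:
{"op": "jog_arm", "data": {
  "deltas": [-0.02,-0.25,0,0,0,0,-0.05,-0.5,0,0,0,0,-0.07,-0.75,0,0,0,0,-0.09,-1.0,0,0,0,0]
}}

```text
time: 19.53
tool_pos: [0.4936, -0.0882, 0.1469]
tool_rot: [-3.14, -0.001, 1.571]
contact_force: [0.6, -1.2, -0.8]
opening: 0.0291
```

Emit:
{"op": "jog_arm", "data": {
  "deltas": [-0.02,-0.25,0,0,0,0,-0.05,-0.5,0,0,0,0,-0.07,-0.75,0,0,0,0,-0.09,-1.0,0,0,0,0]
}}

```text
time: 19.87
tool_pos: [0.4846, -0.188, 0.1469]
tool_rot: [-3.14, -0.001, 1.57]
contact_force: [0.7, -0.3, -0.7]
opening: 0.0299
```

Emit:
{"op": "jog_arm", "data": {
  "deltas": [-0.02,-0.25,0,0,0,0,-0.05,-0.5,0,0,0,0,-0.07,-0.7,0,0,0,0,-0.08,-0.825,0,0,0,0,-0.08,-0.825,0,0,0,0]
}}

```text
time: 20.28
tool_pos: [0.477, -0.2715, 0.1469]
tool_rot: [-3.141, -0.0, 1.568]
contact_force: [0.4, 0.1, -1.2]
opening: 0.0291
```

Emit:
{"op": "jog_arm", "data": {
  "deltas": [0,0,-0.2,0,0,0,0,0,-0.4,0,0,0,0,0,-0.6,0,0,0,0,0,-0.7,0,0,0,0,0,-0.7,0,0,0]
}}

```text
time: 20.7
tool_pos: [0.4765, -0.2674, 0.0754]
tool_rot: [-3.137, -0.004, 1.571]
contact_force: [-0.2, 0.5, -1.7]
opening: 0.0292
```

Emit:
{"op": "jog_arm", "data": {
  "deltas": [0,0,-0.1,0,0,0,0,0,-0.2,0,0,0,0,0,-0.26,0,0,0,0,0,-0.28,0,0,0,0,0,-0.29,0,0,0]
}}

```text
time: 21.12
tool_pos: [0.4776, -0.2691, 0.0486]
tool_rot: [-3.141, -0.001, 1.571]
contact_force: [-3.1, 1.7, 5.9]
opening: 0.0292
```

Emit:
{"op": "jog_arm", "data": {
  "deltas": [0,0,-0.005,0,0,0,0,0,-0.01,0,0,0,0,0,-0.01,0,0,0,0,0,-0.01,0,0,0]
}}

```text
time: 21.45
tool_pos: [0.478, -0.2694, 0.0486]
tool_rot: [3.141, 0.0, 1.571]
contact_force: [-2.8, 2.1, 4.9]
opening: 0.0296
```

Red is seated. Release, then fetch black.

Emit:
{"op": "jog_arm", "data": {
  "deltas": [0,0,0,0,0,0,0,0,0,0,0,0,0,0,0,0,0,0,0,0,0,0,0,0,0,0,0,0,0,0],
  "claw": 0.62
}}

```text
time: 21.87
tool_pos: [0.478, -0.2694, 0.0477]
tool_rot: [3.141, 0.0, 1.571]
contact_force: [0.5, 0.0, 0.2]
opening: 0.0554
```

Emit:
{"op": "jog_arm", "data": {
  "deltas": [0,0,0.1,0,0,0,0,0,0.3,0,0,0,0,0,0.6,0,0,0,0,0,0.85,0,0,0,0,0,1.0,0,0,0]
}}

```text
time: 22.28
tool_pos: [0.4788, -0.27, 0.1513]
tool_rot: [3.138, 0.003, 1.571]
contact_force: [0.7, -1.2, -0.5]
opening: 0.057
```

Emit:
{"op": "jog_arm", "data": {
  "deltas": [0.01,0.15,0,0,0,0,0.04,0.4,0,0,0,0,0.06,0.7,0,0,0,0,0.085,1.0,0,0,0,0]
}}

```text
time: 22.62
tool_pos: [0.4856, -0.1675, 0.1471]
tool_rot: [-3.141, -0.001, 1.569]
contact_force: [0.8, 0.4, 0.5]
opening: 0.0571
```

Emit:
{"op": "jog_arm", "data": {
  "deltas": [0.02,0.25,0,0,0,0,0.04,0.5,0,0,0,0,0.06,0.75,0,0,0,0,0.09,1.0,0,0,0,0]
}}

```text
time: 22.95
tool_pos: [0.4944, -0.067, 0.1471]
tool_rot: [-3.14, -0.001, 1.571]
contact_force: [-0.3, -0.1, 0.5]
opening: 0.0568
```

Emit:
{"op": "jog_arm", "data": {
  "deltas": [0.02,0.25,0,0,0,0,0.04,0.5,0,0,0,0,0.06,0.75,0,0,0,0,0.09,1.0,0,0,0,0]
}}

```text
time: 23.28
tool_pos: [0.5032, 0.0328, 0.1471]
tool_rot: [-3.14, -0.0, 1.571]
contact_force: [1.1, 0.1, -0.4]
opening: 0.0568
```

Emit:
{"op": "jog_arm", "data": {
  "deltas": [0.02,0.25,0,0,0,0,0.04,0.5,0,0,0,0,0.06,0.75,0,0,0,0,0.09,1.0,0,0,0,0]
}}

```text
time: 23.62
tool_pos: [0.512, 0.1327, 0.147]
tool_rot: [-3.14, 0.0, 1.571]
contact_force: [0.5, -0.4, 0.3]
opening: 0.0569
```

Emit:
{"op": "jog_arm", "data": {
  "deltas": [0,0.1,-0.1,0,0,0,0,0.175,-0.2,0,0,0,0,0.175,-0.3,0,0,0,0,0.175,-0.37,0,0,0,0,0.175,-0.37,0,0,0]
}}

```text
time: 24.03
tool_pos: [0.5119, 0.147, 0.1083]
tool_rot: [-3.137, 0.001, 1.57]
contact_force: [-0.9, -0.7, -1.1]
opening: 0.057
```

```bash
python3 - <<'E'
from h import *
s=robot.observe();print(s['time'],s['tool_pos'],s['opening'],s['contact_force'])
im=robot.read_camera('scene')
for X in([.4777,-.2694,.077],[.513,.148,.08]):
    p=w2px('scene',X);cv2.circle(im,tuple(int(round(x)) for x in p),1,(0,255,0),-1)
im=cv2.resize(im[60:300,110:460],None,fx=2.2,fy=2.2)
cv2.imwrite('pics/a6.png',cv2.cvtColor(im,cv2.COLOR_RGB2BGR))
E
```

```text
24.0333 [0.51190961 0.14703298 0.10834087] 0.056999784584271594 [-0.90129883 -0.72173257 -1.11487197]
```

View pics/a6.png

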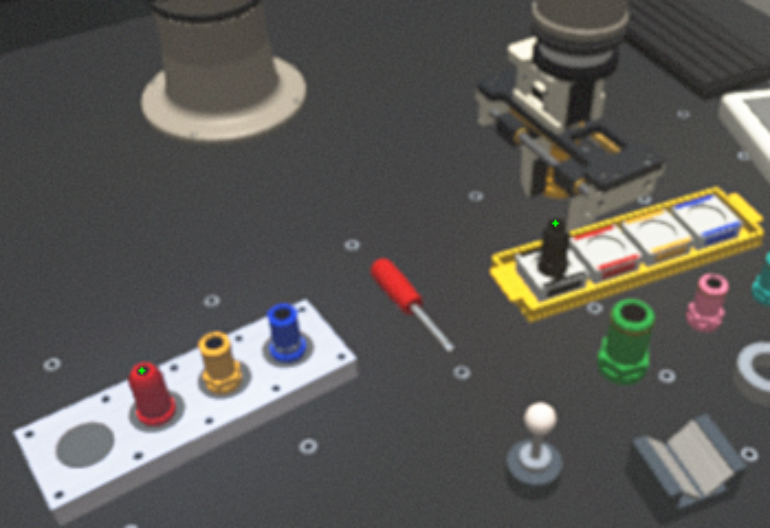

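Red stands in pocket 3, and black's top (555,223) is on its mark. Commanded z is 0.111, so I descend 63 mm and grip.

Emit:
{"op": "jog_arm", "data": {
  "deltas": [0,0,-0.15,0,0,0,0,0,-0.3,0,0,0,0,0,-0.45,0,0,0,0,0,-0.58,0,0,0,0,0,-0.63,0,0,0]
}}

```text
time: 24.5
tool_pos: [0.5128, 0.1471, 0.0465]
tool_rot: [-3.14, 0.0, 1.569]
contact_force: [-1.1, 0.4, 0.2]
opening: 0.0571
```

Emit:
{"op": "jog_arm", "data": {
  "deltas": [0,0,0,0,0,0,0,0,0,0,0,0,0,0,0,0,0,0,0,0,0,0,0,0,0,0,0,0,0,0],
  "claw": 0.1,
  "newtons": 30
}}

```text
time: 24.92
tool_pos: [0.5138, 0.1482, 0.0485]
tool_rot: [3.14, -0.0, 1.571]
contact_force: [-3.8, 0.3, 3.4]
opening: 0.0279
```

Emit:
{"op": "jog_arm", "data": {
  "deltas": [0,0,0,0,0,0,0,0,0,0,0,0,0,0,0,0,0,0,0,0,0,0,0,0,0,0,0,0,0,0]
}}

```text
time: 25.33
tool_pos: [0.5138, 0.1482, 0.0485]
tool_rot: [3.14, -0.0, 1.571]
contact_force: [-1.3, -0.9, 6.3]
opening: 0.0275
```

Emit:
{"op": "jog_arm", "data": {
  "deltas": [0,0,0.1,0,0,0,0,0,0.3,0,0,0,0,0,0.55,0,0,0,0,0,0.8,0,0,0,0,0,1.0,0,0,0]
}}

```text
time: 25.75
tool_pos: [0.5133, 0.1483, 0.1496]
tool_rot: [3.141, -0.0, 1.571]
contact_force: [0.4, 1.1, -2.8]
opening: 0.0278
```

Emit:
{"op": "jog_arm", "data": {
  "deltas": [-0.01,-0.1,0,0,0,0,-0.02,-0.3,0,0,0,0,-0.03,-0.53,0,0,0,0,-0.05,-0.76,0,0,0,0,-0.065,-1.0,0,0,0,0]
}}

```text
time: 26.17
tool_pos: [0.5056, 0.0469, 0.1465]
tool_rot: [-3.139, 0.0, 1.571]
contact_force: [1.0, -0.5, -3.0]
opening: 0.0277
```

Emit:
{"op": "jog_arm", "data": {
  "deltas": [-0.015,-0.25,0,0,0,0,-0.03,-0.5,0,0,0,0,-0.045,-0.75,0,0,0,0,-0.065,-1.0,0,0,0,0]
}}

```text
time: 26.5
tool_pos: [0.4991, -0.0533, 0.1465]
tool_rot: [-3.139, -0.0, 1.571]
contact_force: [0.5, -0.3, -2.3]
opening: 0.0277
```

Emit:
{"op": "jog_arm", "data": {
  "deltas": [-0.015,-0.25,0,0,0,0,-0.03,-0.5,0,0,0,0,-0.045,-0.75,0,0,0,0,-0.065,-1.0,0,0,0,0]
}}

```text
time: 26.83
tool_pos: [0.4926, -0.1532, 0.1465]
tool_rot: [-3.139, -0.001, 1.57]
contact_force: [1.0, 0.5, -3.5]
opening: 0.0275
```

Emit:
{"op": "jog_arm", "data": {
  "deltas": [-0.015,-0.25,0,0,0,0,-0.03,-0.5,0,0,0,0,-0.045,-0.75,0,0,0,0,-0.065,-1.0,0,0,0,0]
}}

```text
time: 27.17
tool_pos: [0.486, -0.253, 0.1464]
tool_rot: [-3.14, -0.001, 1.57]
contact_force: [0.7, 0.2, -2.8]
opening: 0.0281
```

Emit:
{"op": "jog_arm", "data": {
  "deltas": [-0.02,-0.25,0,0,0,0,-0.04,-0.5,0,0,0,0,-0.05,-0.7,0,0,0,0,-0.065,-0.835,0,0,0,0,-0.065,-0.835,0,0,0,0]
}}

```text
time: 27.58
tool_pos: [0.4796, -0.3378, 0.1465]
tool_rot: [-3.14, -0.0, 1.568]
contact_force: [0.5, 0.2, -2.3]
opening: 0.0275
```

Emit:
{"op": "jog_arm", "data": {
  "deltas": [0,0,-0.2,0,0,0,0,0,-0.4,0,0,0,0,0,-0.6,0,0,0,0,0,-0.7,0,0,0,0,0,-0.7,0,0,0]
}}

```text
time: 28.0
tool_pos: [0.4794, -0.3332, 0.0749]
tool_rot: [-3.137, -0.004, 1.571]
contact_force: [-1.0, 0.1, -1.5]
opening: 0.0277
```

Emit:
{"op": "jog_arm", "data": {
  "deltas": [0,0,-0.1,0,0,0,0,0,-0.2,0,0,0,0,0,-0.26,0,0,0,0,0,-0.28,0,0,0,0,0,-0.29,0,0,0]
}}

```text
time: 28.42
tool_pos: [0.4807, -0.3351, 0.0485]
tool_rot: [-3.141, -0.0, 1.571]
contact_force: [-1.9, 0.6, 0.8]
opening: 0.0276
```

Emit:
{"op": "jog_arm", "data": {
  "deltas": [0,0,-0.005,0,0,0,0,0,-0.01,0,0,0,0,0,-0.01,0,0,0,0,0,-0.01,0,0,0]
}}

```text
time: 28.75
tool_pos: [0.4811, -0.3355, 0.0485]
tool_rot: [3.141, 0.001, 1.571]
contact_force: [-2.8, 2.1, 3.8]
opening: 0.0274
```

Seated. Release, lift, move clear towards the robot, and look from both cameras.

Emit:
{"op": "jog_arm", "data": {
  "deltas": [0,0,0,0,0,0,0,0,0,0,0,0,0,0,0,0,0,0,0,0,0,0,0,0,0,0,0,0,0,0],
  "claw": 0.62
}}

```text
time: 29.17
tool_pos: [0.481, -0.3355, 0.0477]
tool_rot: [3.141, 0.0, 1.571]
contact_force: [0.3, -0.0, -0.4]
opening: 0.0549
```

Emit:
{"op": "jog_arm", "data": {
  "deltas": [0,0,0.1,0,0,0,0,0,0.3,0,0,0,0,0,0.6,0,0,0,0,0,0.85,0,0,0,0,0,1.0,0,0,0]
}}

```text
time: 29.58
tool_pos: [0.4818, -0.3361, 0.1515]
tool_rot: [3.138, 0.003, 1.571]
contact_force: [0.5, -0.8, 0.0]
opening: 0.0566
```

Emit:
{"op": "jog_arm", "data": {
  "deltas": [-0.2,0,0.1,0,0,0,-0.4,0,0.2,0,0,0,-0.7,0,0.4,0,0,0,-1.0,0,0.5,0,0,0,-1.0,0,0.5,0,0,0]
}}

```text
time: 30.0
tool_pos: [0.3779, -0.3358, 0.2008]
tool_rot: [3.141, 0.003, 1.569]
contact_force: [1.1, -1.6, -0.0]
opening: 0.0566
```

Emit:
{"op": "jog_arm", "data": {
  "deltas": [0,0,0,0,0,0,0,0,0,0,0,0,0,0,0,0,0,0,0,0,0,0,0,0,0,0,0,0,0,0]
}}

```text
time: 30.42
tool_pos: [0.3815, -0.3351, 0.1971]
tool_rot: [-3.141, -0.001, 1.571]
contact_force: [-0.1, -0.3, -1.2]
opening: 0.0567
```

```bash
python3 - <<'E'
from h import *
s=robot.observe();print(s['time'],s['tool_pos'],s['opening'],s['contact_force'])
ims=[]
for n,c in(('scene',(90,130,370,300)),('top',(330,130,470,250))):
    im=robot.read_camera(n)
    for X in([.4725,-.1372,.07],[.4751,-.2034,.072],[.4777,-.2694,.077],[.4804,-.3353,.08],[.705,-.016,.0835]):
        p=w2px(n,X);cv2.circle(im,tuple(int(round(x)) for x in p),1,(0,255,0) if X[0]<.6 else (255,0,255),-1)
    a,b,e,d=c;q=im[b:d,a:e];ims.append(cv2.resize(q,(500,int(500*q.shape[0]/q.shape[1]))))
v=np.vstack(ims);v=cv2.resize(v,None,fx=min(1,598/v.shape[0]),fy=min(1,598/v.shape[0]))
cv2.imwrite('pics/a7.png',cv2.cvtColor(v,cv2.COLOR_RGB2BGR))
print(v.shape)
E
```

```text
30.4167 [ 0.38145064 -0.33507413  0.19712999] 0.056730922078029156 [-0.07887174 -0.31059451 -1.22874497]
(598, 409, 3)
```

View pics/a7.png

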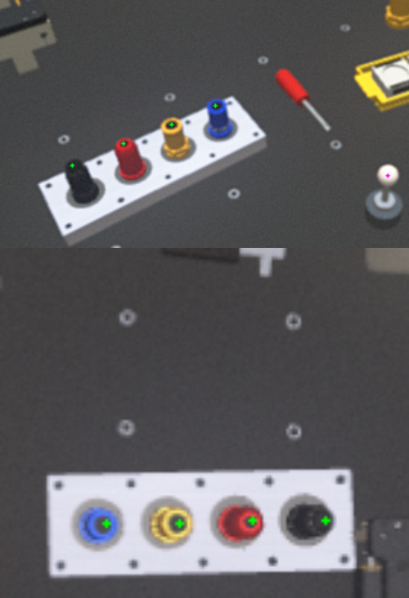

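All four stand upright and centred in the order blue, brass, red, black. The sphere is on its original mark (387,175), so I hand in.

```bash
python3 -c "
from cell import robot
print(robot.hand_in())"
```

```text
the job is handed in; nothing more can be done
None
```

I moved all four fittings from their carriers to the pallet in carrier order, left to right: blue, brass, red, black. The job was handed in at about 30.5 s. It reports no verdict.

- **Placing:** each fitting was lowered until the wrist force showed contact, at most about 7 N, then released and the gripper lifted clear.
- **Positions:** the last pictures from both cameras show every fitting upright, with its top within a few mm of the pocket centre I predicted.
- **Reference sphere:** it is still on its starting mark in the scene camera view. The last top view did not cover it.
- **Clearance:** the gripper stands open and clear of the parts, and the force readings were near zero.

No check failed. The jaws read 26.5–29.5 mm when closed on bodies of 28–30 mm, about 1 mm under size each time, and the grips held.

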